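# Lock the filter hatch of the studio fume extractor

## Robot

A 7-joint arm with a two-finger parallel gripper is mounted at the origin on the work surface. World frame = base frame: x ahead of the robot, y to its left, z up, the work surface at z = 0. Lengths are in m, angles in rad, forces in N, time in s.
With the tool pointing down it reaches from about 0.4 to 0.875 m from the base axis. Payload 4.4 kg.
Tool frame: the origin (TCP) lies on the centre line of the jaws, within the pads' length; the fingertips stand 17 mm ahead of it and the grasp point (between the pads) lies 2 mm behind it (bot.finger_overhang is the distance from the TCP to the fingertips, in m); z points along the fingers, y is the line along which they close (so a half turn about z gives the same grasp; the last joint's range is limited). The gripper opens to 85 mm and grips with 20 to 120 N. Pads are 22 mm wide; open, the fingers measure 114 mm over their backs; the gripper's body (76 mm by 85 mm) begins 54 mm behind the grasp point. The pads swing forward as they close: fully open they stand 13 mm farther back than shut.
Start: joints at [-1.195, 0.628, 0.038, 1.517, -0.027, 0.996, -0.02], TCP at [0.278, 0.588, 0.248] pointing down, gripper open.
Joint ranges: [-3.06, 3.06], [-0.37, 2.12], [-1.25, 1.32], [0.18, 2.47], [-1.1, 4.24], [0.23, 1.98], [-2.94, 2.94]. Speed limits (rad/s): [2.57, 2.57, 3.14, 3.14, 3.14, 3.14, 3.14].

## Interface

Orientations are given as a 3x3 rotation matrix whose columns are the frame's x, y, z axes.
In Python, from plant import bot gives the robot as it stands. The module is installed in compiled form; this text tells all that it offers.
- The arm moves only by the shell command python3 -m inch 'ROWS'. ROWS is JSON, a list of rows, each an object of numbers: "dx", "dy", "dz": the shift along the tool's x, y, z in units of 25 mm (1.0 is 25 mm); "roll": the turn about the tool's z in units of 5 degrees (1.0 is 5 degrees); "gripper": the opening, from -1 (shut) to 1 (fully open). A call has 1 to 8 rows; each row shifts and turns the commanded pose from where the row before left it, along the tool's axes as they then stand; what a row does not reach is not made up. A row lasts 1/10 s, in which the tool goes at most 50 mm and 8.59 degrees, less where a joint would pass 70% of its speed; a pose out of reach is approached as far as the arm can. A call is refused whole if a number of a shift passes 1 or a number of a turn 1, either way. A call with a gripper value outside its range is refused whole. The fingers move at their own pace and stop on an object; the grip force is fixed at half the most. Time passes only in rows, so rows that do not move let the fingers close. It gives the time, the measured TCP pose, the force, the opening and the grip force at its end, in the units of the state.
- bot.state(): the state, without advancing time (a new reading comes with each control period).
- bot.grab_frame(name): name is "scene" or "top" or "wrist"; returns a dict with "pixels" (384x512x3 uint8, blue, green, red), "depth" (384x512 float32, m along the optical axis (not along the pixel's ray), 0 where there is no reading), "intrinsics" (3x3 intrinsics, pixels), "camera_from_world" (4x4, takes a point from world to camera coordinates). Camera axes: x right, y down, z forward; pixel columns grow to the right and rows downward; lengths in m; the calibration is good to about 2 mm. The wrist camera is an equidistant fisheye: a pixel r from the principal point sees the ray r / f radians off the axis. A picture is of the moment at which its call begins.
- bot.sign_off(): hands the job in; it is judged then, once.
The state is a dict: "clock": time; "q": joint angles; "joint_vel": joint speeds; "tau": joint torques, N m; "tool_pos": TCP position; "eef_rot": TCP orientation; "ft_force": force on the tool from outside, world axes, zero at the start; "wrist_torque": the same for the moment, N m; "finger_gap": opening from 0.0 (shut) to 1.0 (fully open); "gripper_force": force on a finger pad.
Only numpy, scipy, OpenCV 4.12 (cv2) and the standard library are available. Lean on these libraries where they do the work, as an engineer would, in place of code of your own. Each camera call takes 0.05 s, during which the arm holds its last target. There are 200 camera calls.

## Task

The filter hatch on top of the bench fume extractor is not locked. Take the slot key from its wooden stand, use its blade to turn the slotted fastener on the hatch clockwise until it is fully home at its stop, then put the key back in its stand as it was, blade down, and let go. The plastic is brittle: feel for the slot and turn gently with the key alone, without forcing anything, and leave the other things on the bench alone.

Things in the scene. Friction and masses are not known exactly. Their poses are not given: they have to be found in the camera images.
- extractor: Fixed black fume extractor box, 200 (x) x 220 (y) x 110 mm, silver cone out 75 mm from its +x side; origin under its centre. Aluminium hatch plate 130 x 150 mm on top, on it the sprung fastener disc: pushed down it yields 4 mm at 1.5 N/mm after 1 N preload, then is solid. It breaks if the key bears on it with over 25 N (both edges of the blade added up); fingers and arm must not touch it.
- hatch_center (a point): Centre of the hatch plate's upper face, 114 mm above the bench, axes as the extractor. The fastener's vertical axis is only near here: its mount is adjustable and sits clearly off-centre, by up to 8.5 mm in x and 8.5 mm in y (feel or look for it); it does not shift. Fastener: grey 52 mm disc, flat top 8 mm above the plate, in a dark 70 mm ring 4 mm high.
- fastener (a joint): Turn of the disc, rad, clockwise from above: 0 open, slot along the extractor's x; 1.571 home, slot along its y, solid stop. At q the slot lies along x turned clockwise by q. Starts at 0.2 to 0.6, stays where left, needs about 0.05 N m. Slot: through the disc's axis, right across, ends open, 4.2 mm wide, 6 mm deep, with plain square edges.
- key: Slot key, about 90 g: upright wood handle 34 (x) x 18 (y) x 50 mm tall, below it a flat steel blade 22 mm wide (x), 2.4 mm thick (y), 30 mm long, with a rounded tip edge. Origin at the middle of the blade's tip edge, z up; handle from z = 30 to 80 mm. Grip it across the 18 mm faces.
- stand: Dark wood block, fixed, 75 (x) x 55 (y) x 36 mm tall, origin under its centre. In its top a slot hole 27 (x) x 8 (y) mm, 33 mm deep, with a 2 mm chamfered mouth, takes the key's blade; the handle's shoulder rests on the top, the key's tip then 6 mm above the bench. The key may stand either way round.
- stand_seat (a point): Centre of the stand's hole at its upper face, 36 mm above the bench, axes as the stand.
- paint_jar: Closed glass jar, 64 mm across, 85 mm tall, origin under its centre: leave alone.
- scraper: Flat scraper lying on the bench: leave alone.
- water_cup: White cup, 76 mm across, 90 mm tall: leave alone.
Things that resemble listed ones, but are neither listed nor needed, are in the scene too. Of the things like the stand, leave any that is turquoise; of the rest the larger one is meant.

How it is judged:
On the way, in this order (a step that is already met when the one before it is completed fails the run):
1. the key is lifted out of its stand (z of key in the frame of stand_seat above 0.01 m), for 0.1 s.
2. the key's blade is on the fastener and has turned it fully home (value of joint fastener above 1.47 rad and horizontal distance between key and hatch_center below 0.025 m and z of key in the frame of hatch_center below 0.012 m), for 0.1 s.
At the end, for the whole second after the job is handed in: The fastener is within 0.1 rad (6 degrees) of its clockwise stop (joint above 1.47 of 1.571), and the key stands released and at rest in its stand, blade down the hole: tip within 7 mm sideways of the hole's centre and at least 26 mm below the stand's top, upright within 0.12 rad (value of joint fastener above 1.47 rad and horizontal distance between key and stand_seat below 0.007 m and z of key in the frame of stand_seat below -0.026 m and angle between key's own z axis and vertical below 0.12 rad and linear speed of key below 0.02 m/s); the robot touches nothing.
It fails at once if the key bears on the extractor or its fastener with more than 25 N, all its contacts added up (contact force between key and extractor above 25 N).
It fails at once if the fingers or arm touch the extractor or its fastener (contact force between any of the fingers, the arm and extractor above 1 N).
It fails at once if another thing on the bench is moved (distance of any of paint_jar, scraper, water_cup from where it was at the start of the episode above 0.015 m).
It also fails if it takes over 72 s, if anything falls off the work surface, if the arm or the gripper's body presses on something with over 40 N, if the wrist force passes 120 N, or if a joint passes its speed limit or range.

## Working session

There is one attempt and no reset: what is moved stays moved. The work goes in short steps, Python scripts to look and compute and a shell command to move; the robot and the scene stay as the last step left them, time stands still between calls to the robot, and variables do not carry over. Pictures are saved under pics/ and viewed, at most 11 in all, crops included, and the job is handed in when it is done.

```bash
mkdir -p pics; cat > h.py <<'E'
import numpy as np, cv2
from plant import bot
def grab(n):
    f=bot.grab_frame(n); np.savez(f'{n}.npz',**{k:np.asarray(v) for k,v in f.items()}); return f
def pts(f):
    K=f['intrinsics'];d=f['depth'];v,u=np.mgrid[:384,:512]
    P=np.stack([(u-K[0,2])/K[0,0]*d,(v-K[1,2])/K[1,1]*d,d,np.ones_like(d)],-1)
    return (P@np.linalg.inv(f['camera_from_world']).T)[...,:3]
def ray(f,u,v,z,fish=False):
    K=f['intrinsics'];T=np.linalg.inv(f['camera_from_world'])
    x=(u-K[0,2])/K[0,0];y=(v-K[1,2])/K[1,1]
    if fish:
        r=np.hypot(x,y)+1e-12; s=np.sin(r)/r; d=np.array([x*s,y*s,np.cos(r)])
    else: d=np.array([x,y,1.])
    d=T[:3,:3]@d;o=T[:3,3]
    return o+d*(z-o[2])/d[2]
E
python3 - <<'E'
from h import *
a=grab('scene');b=grab('top')
cv2.imwrite('pics/scene.png',cv2.resize(a['pixels'],(800,600)));cv2.imwrite('pics/top.png',cv2.resize(b['pixels'],(800,600)))
s=bot.state();print({k:np.round(v,3).tolist() for k,v in s.items()})
for f in (a,b): print(f['intrinsics'],np.linalg.inv(f['camera_from_world']).round(3))
E
```

```text
{'clock': 0.1, 'q': [-1.195, 0.629, 0.038, 1.518, -0.027, 0.996, -0.02], 'joint_vel': [-0.002, -0.004, -0.0, -0.003, -0.0, 0.0, 0.0], 'tau': [0.002, -56.454, 1.23, -19.398, 0.011, 0.005, -0.0], 'tool_pos': [0.278, 0.587, 0.247], 'eef_rot': [[-0.904, 0.428, -0.001], [0.428, 0.904, -0.002], [-0.0, -0.002, -1.0]], 'ft_force': [-0.215, 0.777, 0.373], 'wrist_torque': [-0.029, -0.011, 0.008], 'gripper_force': 0.0, 'finger_gap': 1.0}
[[472.83635929   0.         256.46815957]
 [  0.         472.83635929 195.21005811]
 [  0.           0.           1.        ]] [[ 0.24   0.515 -0.823  1.76 ]
 [ 0.971 -0.142  0.194 -0.256]
 [-0.017 -0.845 -0.534  0.85 ]
 [ 0.     0.     0.     1.   ]]
[[394.76603964   0.         251.63502204]
 [  0.         394.76603964 199.39858765]
 [  0.           0.           1.        ]] [[ 0.003 -0.996  0.09   0.474]
 [-1.    -0.003 -0.006  0.021]
 [ 0.007 -0.09  -0.996  1.613]
 [ 0.     0.     0.     1.   ]]
```

View pics/scene.png

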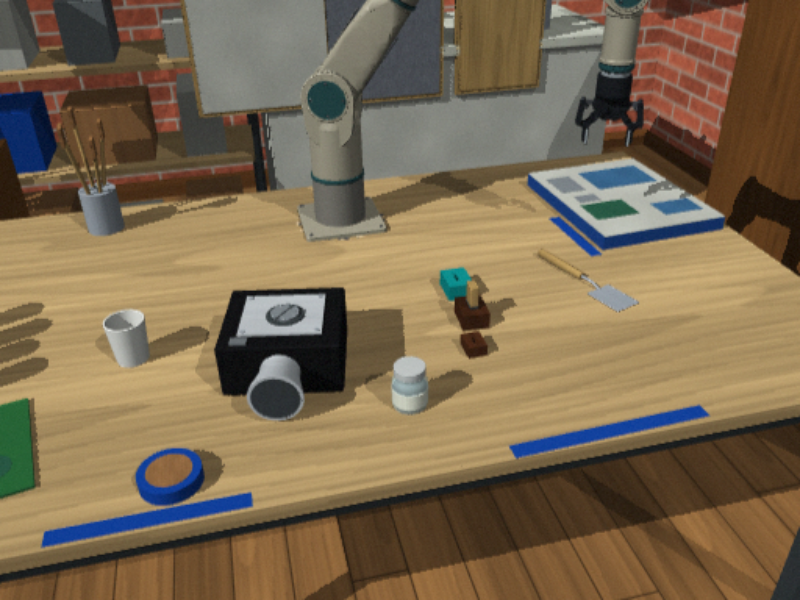

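View pics/top.png

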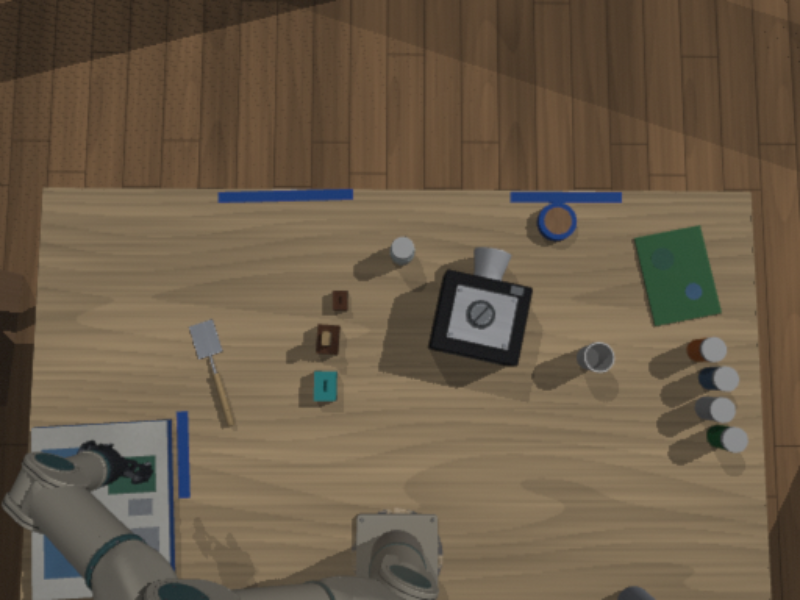

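The scene view shows the key (472,292) in the larger dark stand (472,313), with a turquoise decoy and a smaller dark one either side. The top view has the stand at (327,340), the fastener disc at (481,314) and the jar, cup and scraper clear of both.

```bash
cat > m.py <<'E'
from h import *
for n in ('top','scene'):
    f=dict(np.load(n+'.npz'));P=pts(f);px=f['pixels'].astype(int)
    hsv=cv2.cvtColor(f['pixels'],cv2.COLOR_BGR2HSV)
    def rep(name,m):
        m=m.astype(np.uint8);k,l,st,c=cv2.connectedComponentsWithStats(m)
        if k<2:print(n,name,'none');return
        i=1+np.argmax(st[1:,4]);q=P[l==i]
        r=cv2.minAreaRect(q[:,:2].astype(np.float32)*1000)
        print(n,name,st[i,4],'px',c[i].round(1),'mean',q.mean(0).round(4),'med z',np.median(q[:,2]).round(4),'rect',np.round(r[0],1),np.round(r[1],1),round(r[2],1))
    x,y,z=P[...,0],P[...,1],P[...,2]
    # approx regions
    c0=ray(f,209,217,.036) if n=='top' else c0
    R=(np.hypot(x-c0[0],y-c0[1])<.06)
    rep('standtop',R&(abs(z-.036)<.006))
    rep('handletop',R&(z>.078))
    rep('handle',R&(z>.045))
    c1=ray(f,307.5,201,.122) if n=='top' else c1
    R=np.hypot(x-c1[0],y-c1[1])<.2
    rep('boxtop',R&(z>.103)&(z<.13))
    S=np.hypot(x-c1[0],y-c1[1])<.15
    rep('plate',S&(z>.106)&(z<.13)&(hsv[...,2]>120))
    rep('disc',S&(z>.1185)&(z<.13))
f=dict(np.load('top.npz'))['pixels']
a=cv2.resize(f[165:240,265:350],None,fx=5,fy=5,interpolation=cv2.INTER_CUBIC)
b=cv2.resize(f[190:265,180:250],None,fx=5,fy=5,interpolation=cv2.INTER_CUBIC)
cv2.imwrite('pics/crop.png',np.hstack([a,b]))
print(c0,c1)
E
python3 m.py
```

```text
top standtop 179 px [209.3 216.9] mean [0.5462 0.1805 0.0346] med z 0.0343 rect [546.5 181.5] [55.4 74.4] 86.3
top handletop 42 px [208. 216.] mean [0.5475 0.1807 0.0835] med z 0.083 rect [547.3 180.4] [31.1 16.2] 1.9
top handle 49 px [208.2 215.9] mean [0.5479 0.1799 0.0805] med z 0.0818 rect [547.7 179.8] [31.8 17.5] 2.3
top boxtop 2835 px [307.9 203. ] mean [ 0.5969 -0.2032  0.1111] med z 0.1107 rect [ 597.9 -204. ] [219.5 199.9] 77.8
top plate 959 px [308.7 203.1] mean [ 0.5965 -0.2061  0.1129] med z 0.1129 rect [ 598.7 -204.7] [147.7 127.7] 78.0
top disc 122 px [307.5 200.1] mean [ 0.6071 -0.2003  0.1215] med z 0.121 rect [ 610.8 -202.3] [64.2 54.6] 33.1
scene standtop 203 px [301.6 197.3] mean [0.5567 0.176  0.0359] med z 0.0358 rect [546.  179.5] [55.7 84.3] 87.0
scene handletop 44 px [302.3 183.2] mean [0.5512 0.1782 0.085 ] med z 0.0857 rect [548.3 178.5] [34.2 16.6] 2.1
scene handle 116 px [302.  187.6] mean [0.5541 0.1768 0.0707] med z 0.0721 rect [547.9 179.1] [18.7 40.8] 89.3
scene boxtop 2987 px [180.6 204.8] mean [ 0.6144 -0.2076  0.1125] med z 0.112 rect [ 599.3 -206.1] [219.9 207.2] 77.9
scene plate 1156 px [180.  201.5] mean [ 0.602  -0.2077  0.1152] med z 0.1147 rect [ 595.  -205.3] [150.5 148.9] 77.2
scene disc 198 px [181.9 200.5] mean [ 0.6093 -0.2027  0.1217] med z 0.1218 rect [ 606.5 -201.7] [66.5 61.3] 29.2
[0.54560375 0.18141385 0.036     ] [ 0.60355072 -0.20018435  0.122     ]
```

View pics/crop.png

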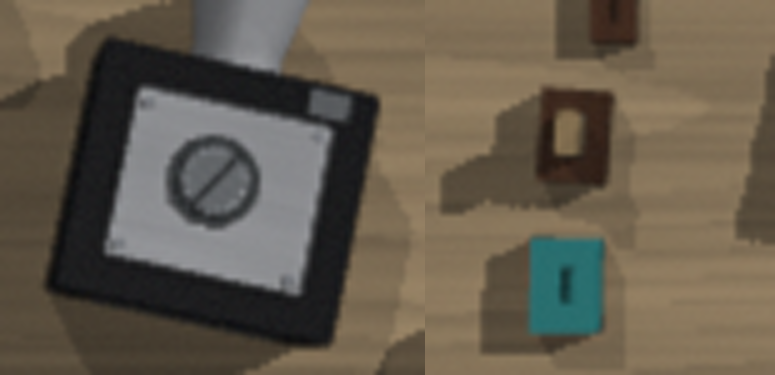

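```bash
python3 -m inch '[{"roll":-1,"dx":-0.8,"dy":-1},{"roll":-1,"dx":-0.8,"dy":-1},{"roll":-1,"dx":-0.8,"dy":-1},{"roll":-1,"dx":-0.8,"dy":-1},{"roll":-1,"dx":-0.8,"dy":-1},{"dx":-0.8,"dy":-1},{"dx":-0.8,"dy":-1},{"dx":-0.8,"dy":-1}]'
```

```text
invalid input
```

```bash
python3 -m inch '[{"dx":-0.8,"dy":-1.0,"dz":0.0,"roll":-1.0,"gripper":1.0},{"dx":-0.8,"dy":-1.0,"dz":0.0,"roll":-1.0,"gripper":1.0},{"dx":-0.8,"dy":-1.0,"dz":0.0,"roll":-1.0,"gripper":1.0},{"dx":-0.8,"dy":-1.0,"dz":0.0,"roll":-1.0,"gripper":1.0},{"dx":-0.8,"dy":-1.0,"dz":0.0,"roll":-1.0,"gripper":1.0},{"dx":-0.8,"dy":-1.0,"dz":0.0,"roll":0.0,"gripper":1.0},{"dx":-0.8,"dy":-1.0,"dz":0.0,"roll":0.0,"gripper":1.0},{"dx":-0.8,"dy":-1.0,"dz":0.0,"roll":0.0,"gripper":1.0}]'
```

```text
clock: 0.9
tool_pos: [0.4009, 0.3651, 0.2481]
eef_rot: [[-1.0, 0.005, -0.0], [0.005, 1.0, -0.0], [0.0, -0.0, -1.0]]
ft_force: [0.4, -0.4, 0.6]
finger_gap: 1.002
gripper_force: 0.0
```

```bash
python3 -m inch '[{"dx":-0.7,"dy":-0.9,"dz":0.0,"roll":0.0,"gripper":1.0},{"dx":-0.7,"dy":-0.9,"dz":0.0,"roll":0.0,"gripper":1.0},{"dx":-0.7,"dy":-0.9,"dz":0.0,"roll":0.0,"gripper":1.0},{"dx":-0.7,"dy":-0.9,"dz":0.0,"roll":0.0,"gripper":1.0},{"dx":-0.7,"dy":-0.9,"dz":0.0,"roll":0.0,"gripper":1.0},{"dx":-0.7,"dy":-0.9,"dz":0.0,"roll":0.0,"gripper":1.0},{"dx":-0.7,"dy":-0.9,"dz":0.0,"roll":0.0,"gripper":1.0},{"dx":0.0,"dy":0.0,"dz":0.0,"roll":0.0,"gripper":1.0}]'
python3 - <<'E'
from h import *
f=grab('wrist');cv2.imwrite('pics/w1.png',f['pixels']);print(f['intrinsics'],np.linalg.inv(f['camera_from_world']).round(4),bot.state()['tool_pos'])
E
```

```text
clock: 1.7
tool_pos: [0.5246, 0.2033, 0.2479]
eef_rot: [[-1.0, 0.013, 0.001], [0.013, 1.0, -0.003], [-0.001, -0.003, -1.0]]
ft_force: [0.0, -0.6, 0.2]
finger_gap: 0.997
gripper_force: 0.0
[[297.31863964   0.         254.16048802]
 [  0.         297.31863964 194.01521757]
 [  0.           0.           1.        ]] [[ 0.0127  0.9626  0.2706  0.4569]
 [ 0.9999 -0.0114 -0.0064  0.2029]
 [-0.0031  0.2707 -0.9627  0.3733]
 [ 0.      0.      0.      1.    ]] [0.52303558 0.20582483 0.24783831]
```

View pics/w1.png

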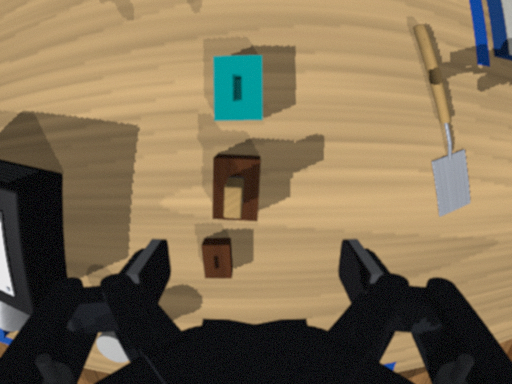

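The wrist view shows the stand at (237,187) with the key's handle at (233,198), almost square to the image. The turquoise and small decoys are at (238,88) and (217,258).

```bash
cat >> h.py <<'E'
def wpts(f):
    K=f['intrinsics'];d=f['depth'];v,u=np.mgrid[:384,:512]
    x=(u-K[0,2])/K[0,0];y=(v-K[1,2])/K[1,1];r=np.hypot(x,y)+1e-9;t=np.tan(r)/r
    P=np.stack([x*t*d,y*t*d,d,np.ones_like(d)],-1)
    return (P@np.linalg.inv(f['camera_from_world']).T)[...,:3]
def edge(f,m,z,fish=True):
    c=max(cv2.findContours(m.astype(np.uint8),0,2)[0],key=cv2.contourArea)[:,0]
    q=np.array([ray(f,u,v,z,fish)[:2] for u,v in c]);r=cv2.minAreaRect((q*1000).astype(np.float32))
    return np.round(r[0],1),np.round(r[1],1),round(r[2],1)
E
cat > w.py <<'E'
from h import *
f=dict(np.load('wrist.npz'));P=wpts(f);hsv=cv2.cvtColor(f['pixels'],cv2.COLOR_BGR2HSV)
x,y,z=np.moveaxis(P,-1,0)
R=np.hypot(x-.547,y-.18)<.055
for nm,m in(('hand',R&(z>.08)&(z<.1)),('hand77',R&(z>.07)&(z<.1)),('stand',R&(z>.03)&(z<.042)),('stand+h',R&(z>.031)&(z<.1))):
    print(nm,m.sum(),P[m].mean(0).round(4),np.median(z[m]).round(4),edge(f,m,np.median(z[m])), np.round(cv2.minAreaRect((P[m][:,:2]*1000).astype(np.float32)),1) if 0 else cv2.minAreaRect((P[m][:,:2]*1000).astype(np.float32)))
E
python3 w.py
```

```text
hand 562 [0.5455 0.1791 0.0857] 0.0857 (array([545.7, 179.2]), array([18.1, 33.4]), 87.5) ((546.3059692382812, 178.87210083007812), (18.079914093017578, 33.11370849609375), 86.34439086914062)
hand77 612 [0.5445 0.1793 0.0849] 0.0857 (array([544.3, 179.4]), array([18.3, 36.2]), 87.5) ((546.19140625, 179.03981018066406), (18.25430679321289, 33.16450500488281), 87.5634994506836)
stand 2145 [0.5412 0.18   0.036 ] 0.036 (array([545.9, 178.8]), array([55.4, 75.2]), 86.5) ((546.3325805664062, 178.85020446777344), (55.396278381347656, 74.55384826660156), 86.23603057861328)
stand+h 2861 [0.5417 0.1799 0.0473] 0.0364 (array([546. , 178.9]), array([55.3, 75.1]), 86.2) ((546.3325805664062, 178.85020446777344), (55.396278381347656, 74.55384826660156), 86.23603057861328)
```

```bash
python3 -m inch '[{"dx":-0.5,"dy":-0.5,"dz":0.8,"roll":0.6,"gripper":1.0},{"dx":-0.4,"dy":-0.5,"dz":0.8,"roll":0.0,"gripper":1.0},{"dx":0.0,"dy":0.0,"dz":0.4,"roll":0.0,"gripper":1.0},{"dx":0.0,"dy":0.0,"dz":0.0,"roll":0.0,"gripper":1.0},{"dx":0.0,"dy":0.0,"dz":0.0,"roll":0.0,"gripper":1.0},{"dx":0.0,"dy":0.0,"dz":0.0,"roll":0.0,"gripper":1.0}]'
```

```text
clock: 2.35
tool_pos: [0.5437, 0.1842, 0.1992]
eef_rot: [[-0.998, 0.056, 0.001], [0.056, 0.998, 0.001], [-0.001, 0.001, -1.0]]
ft_force: [0.6, 0.2, 0.5]
finger_gap: 1.004
gripper_force: 0.0
```

```bash
python3 -m inch '[{"dx":-0.1,"dy":-0.2,"dz":0.6,"roll":0.05,"gripper":1.0},{"dx":0.0,"dy":0.0,"dz":0.8,"roll":0.0,"gripper":1.0},{"dx":0.0,"dy":0.0,"dz":0.8,"roll":0.0,"gripper":1.0},{"dx":0.0,"dy":0.0,"dz":0.8,"roll":0.0,"gripper":1.0},{"dx":0.0,"dy":0.0,"dz":0.8,"roll":0.0,"gripper":1.0},{"dx":0.0,"dy":0.0,"dz":0.8,"roll":0.0,"gripper":1.0},{"dx":0.0,"dy":0.0,"dz":0.7,"roll":0.0,"gripper":1.0},{"dx":0.0,"dy":0.0,"dz":0.0,"roll":0.0,"gripper":1.0}]';python3 -m inch '[{"dx":0.0,"dy":0.0,"dz":0.0,"roll":0.0,"gripper":1.0},{"dx":0.0,"dy":0.0,"dz":0.0,"roll":0.0,"gripper":1.0}]'
```

```text
clock: 3.15
tool_pos: [0.5447, 0.1779, 0.0646]
eef_rot: [[-0.998, 0.061, -0.003], [0.061, 0.998, -0.001], [0.003, -0.001, -1.0]]
ft_force: [-1.1, -1.5, -0.0]
finger_gap: 1.003
gripper_force: 0.0
clock: 3.35
tool_pos: [0.5468, 0.1781, 0.0671]
eef_rot: [[-0.998, 0.062, 0.002], [0.062, 0.998, 0.001], [-0.002, 0.001, -1.0]]
ft_force: [0.5, 0.8, -0.5]
finger_gap: 0.999
gripper_force: 0.0
```

```bash
python3 -m inch '[{"dx":0.0,"dy":0.04,"dz":0.05,"roll":0.0,"gripper":0.0},{"dx":0.0,"dy":0.0,"dz":0.0,"roll":0.0,"gripper":-0.4},{"dx":0.0,"dy":0.0,"dz":0.0,"roll":0.0,"gripper":-1.0},{"dx":0.0,"dy":0.0,"dz":0.0,"roll":0.0,"gripper":-1.0},{"dx":0.0,"dy":0.0,"dz":0.0,"roll":0.0,"gripper":-1.0},{"dx":0.0,"dy":0.0,"dz":0.0,"roll":0.0,"gripper":-1.0},{"dx":0.0,"dy":0.0,"dz":0.0,"roll":0.0,"gripper":-1.0},{"dx":0.0,"dy":0.0,"dz":0.0,"roll":0.0,"gripper":-1.0}]';python3 -m inch '[{"dx":0.0,"dy":0.0,"dz":0.0,"roll":0.0,"gripper":-1.0},{"dx":0.0,"dy":0.0,"dz":0.0,"roll":0.0,"gripper":-1.0},{"dx":0.0,"dy":0.0,"dz":0.0,"roll":0.0,"gripper":-1.0},{"dx":0.0,"dy":0.0,"dz":0.0,"roll":0.0,"gripper":-1.0}]'
```

```text
clock: 4.15
tool_pos: [0.5462, 0.1786, 0.0648]
eef_rot: [[-0.998, 0.062, 0.0], [0.062, 0.998, 0.0], [-0.0, 0.0, -1.0]]
ft_force: [0.4, -0.5, 3.4]
finger_gap: 0.204
gripper_force: 58.6
clock: 4.55
tool_pos: [0.5462, 0.1786, 0.0648]
eef_rot: [[-0.998, 0.062, 0.0], [0.062, 0.998, 0.0], [-0.0, 0.0, -1.0]]
ft_force: [-0.6, -0.2, 5.3]
finger_gap: 0.202
gripper_force: 58.8
```

```bash
python3 -m inch '[{"dx":0.0,"dy":0.0,"dz":-0.3,"roll":0.0,"gripper":-1.0},{"dx":0.0,"dy":0.0,"dz":-0.7,"roll":0.0,"gripper":-1.0},{"dx":0.0,"dy":0.0,"dz":-1.0,"roll":0.0,"gripper":-1.0},{"dx":0.0,"dy":0.0,"dz":-1.0,"roll":0.0,"gripper":-1.0},{"dx":0.0,"dy":0.0,"dz":-1.0,"roll":0.0,"gripper":-1.0},{"dx":0.0,"dy":0.0,"dz":-1.0,"roll":0.0,"gripper":-1.0},{"dx":0.0,"dy":0.0,"dz":-1.0,"roll":0.0,"gripper":-1.0},{"dx":0.0,"dy":0.0,"dz":-1.0,"roll":0.0,"gripper":-1.0}]'
python3 -m inch '[{"dx":-0.4,"dy":-1.0,"dz":0.0,"roll":0.0,"gripper":-1.0},{"dx":-0.4,"dy":-1.0,"dz":0.0,"roll":0.0,"gripper":-1.0},{"dx":-0.4,"dy":-1.0,"dz":0.0,"roll":0.0,"gripper":-1.0},{"dx":-0.4,"dy":-1.0,"dz":0.0,"roll":0.0,"gripper":-1.0},{"dx":-0.4,"dy":-1.0,"dz":0.0,"roll":0.0,"gripper":-1.0},{"dx":-0.4,"dy":-1.0,"dz":0.0,"roll":0.0,"gripper":-1.0},{"dx":-0.4,"dy":-1.0,"dz":0.0,"roll":0.0,"gripper":-1.0},{"dx":-0.4,"dy":-1.0,"dz":0.0,"roll":0.0,"gripper":-1.0}]'
python3 -m inch '[{"dx":-0.4,"dy":-1.0,"dz":0.0,"roll":0.0,"gripper":-1.0},{"dx":-0.4,"dy":-1.0,"dz":0.0,"roll":0.0,"gripper":-1.0},{"dx":-0.4,"dy":-1.0,"dz":0.0,"roll":0.0,"gripper":-1.0},{"dx":-0.4,"dy":-1.0,"dz":0.0,"roll":0.0,"gripper":-1.0},{"dx":-0.4,"dy":-1.0,"dz":0.0,"roll":0.0,"gripper":-1.0},{"dx":-0.3,"dy":-0.9,"dz":0.0,"roll":0.0,"gripper":-1.0},{"dx":-0.2,"dy":-0.7,"dz":0.0,"roll":0.0,"gripper":-1.0},{"dx":0.0,"dy":0.0,"dz":0.0,"roll":0.0,"gripper":-1.0}]'
python3 -m inch '[{"dx":0.0,"dy":0.0,"dz":0.0,"roll":0.0,"gripper":-1.0},{"dx":0.0,"dy":0.0,"dz":0.0,"roll":0.0,"gripper":-1.0}]'
python3 - <<'E'
from h import *
f=grab('wrist');cv2.imwrite('pics/w2.png',f['pixels'])
E
```

```text
clock: 5.35
tool_pos: [0.5454, 0.1782, 0.2404]
eef_rot: [[-0.998, 0.062, -0.001], [0.062, 0.998, -0.0], [0.001, -0.0, -1.0]]
ft_force: [0.5, -0.9, -1.3]
finger_gap: 0.203
gripper_force: 58.5
clock: 6.15
tool_pos: [0.6131, -0.0272, 0.2393]
eef_rot: [[-0.998, 0.062, -0.001], [0.062, 0.998, 0.0], [0.001, -0.0, -1.0]]
ft_force: [-0.1, -0.7, -0.5]
finger_gap: 0.207
gripper_force: 58.6
clock: 6.95
tool_pos: [0.6648, -0.1986, 0.239]
eef_rot: [[-0.998, 0.067, -0.001], [0.067, 0.998, -0.002], [0.001, -0.002, -1.0]]
ft_force: [-0.1, -1.3, -1.4]
finger_gap: 0.203
gripper_force: 58.6
clock: 7.15
tool_pos: [0.6655, -0.1923, 0.2395]
eef_rot: [[-0.998, 0.06, -0.0], [0.06, 0.998, 0.002], [0.001, 0.002, -1.0]]
ft_force: [-0.2, -0.9, -0.8]
finger_gap: 0.202
gripper_force: 58.6
```

View pics/w2.png

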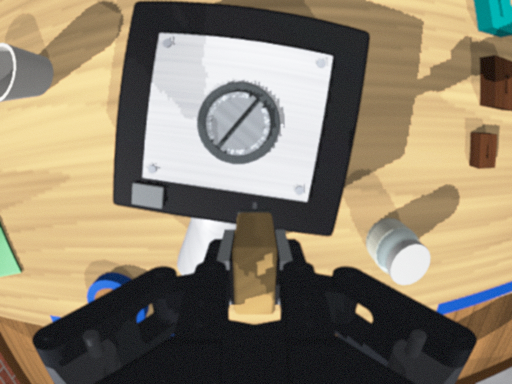

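The wrist view shows the whole fastener: ring and disc at (239,123), slot running from (219,146) to (260,98). The held key's blade tip is just visible at (254,206).

```bash
cat > d.py <<'E'
from h import *
f=dict(np.load('wrist.npz'));g=cv2.cvtColor(f['pixels'],cv2.COLOR_BGR2GRAY)
K=np.zeros_like(g);cv2.circle(K,(239,123),52,1,-1)
def proj(m,z): return np.array([ray(f,u,v,z,True)[:2]*1000 for v,u in zip(*np.nonzero(m))],np.float32)
P=wpts(f);print('z disc',np.median(P[110:135,225:235,2]),'plate',np.median(P[60:80,230:250,2]))
print(g[123,190:290:2]); 
# ring (dark)
for th in (60,75,90):
    m=((g<th)&(K>0)).astype(np.uint8)
    k,l,st,c=cv2.connectedComponentsWithStats(m);i=1+np.argmax(st[1:,4]);rm=(l==i).astype(np.uint8)
    cs=sorted(cv2.findContours(rm,cv2.RETR_CCOMP,cv2.CHAIN_APPROX_NONE)[0],key=cv2.contourArea,reverse=True)[:1]
    o=np.array([ray(f,u,v,.118,True)[:2]*1000 for u,v in cs[0][:,0]],np.float32)
    print(th,'ring',cv2.fitEllipse(o))
    D=np.zeros_like(g);cv2.circle(D,(239,123),25,1,-1)
    s=proj((g<th)&(D>0),.122);vx,vy,x0,y0=cv2.fitLine(s,cv2.DIST_HUBER,0,.01,.01).ravel()
    print('slot',len(s),np.degrees(np.arctan2(vy,vx)),x0,y0)
    holes=((rm==0)&(K>0)).astype(np.uint8);D2=np.zeros_like(g);cv2.circle(D2,(239,123),34,1,-1)
    d=((g>=th)&(D2>0)).astype(np.uint8);h=cv2.convexHull(np.argwhere(d)[:,::-1].astype(np.int32))
    q=np.array([ray(f,u,v,.122,True)[:2]*1000 for u,v in h[:,0]],np.float32);print('disc',cv2.fitEllipse(q))
zt=.2395-.0588
print('tip z',zt,P[206,254],ray(f,254,207,zt,True))
t=f['pixels'][185:225,225:285];cv2.imwrite('pics/tip.png',np.hstack([cv2.resize(t,(600,400),interpolation=2)]))
E
python3 d.py
```

```text
z disc 0.12179615299814534 plate 0.11386433763656653
[237 238 239 216 108  90  84  79 142 177 197 159 153 154 172 177 179 186
 184 188 188 186 138  60  57 108 168 188 188 186 185 178 177 177 179 178
 182 196 218 202 114  60  63  89  90 139 185 190 239 238]
60 ring ((602.6831665039062, -201.46986389160156), (1.2503584623336792, 25.35587501525879), 45.75789260864258)
slot 64 -43.881767 603.9544 -202.53809
disc ((605.5677490234375, -202.61219787597656), (55.33302307128906, 55.83894348144531), 93.50373077392578)
75 ring ((577.513427734375, -171.8626708984375), (17.727737426757812, 38.56929397583008), 0.0)
slot 118 -43.849422 604.49713 -203.059
disc ((605.7777099609375, -202.8780975341797), (54.7056770324707, 55.70448303222656), 112.70731353759766)
90 ring ((596.5693969726562, -213.23593139648438), (31.531089782714844, 58.2076416015625), 38.20027160644531)
slot 155 -43.901165 604.7335 -203.19603
disc ((606.0125732421875, -203.1280517578125), (54.15876388549805, 55.30406188964844), 111.06209564208984)
tip z 0.1807 [ 0.65500628 -0.19333923  0.18875934] [ 0.65829185 -0.1935274   0.1807    ]
```

View pics/tip.png

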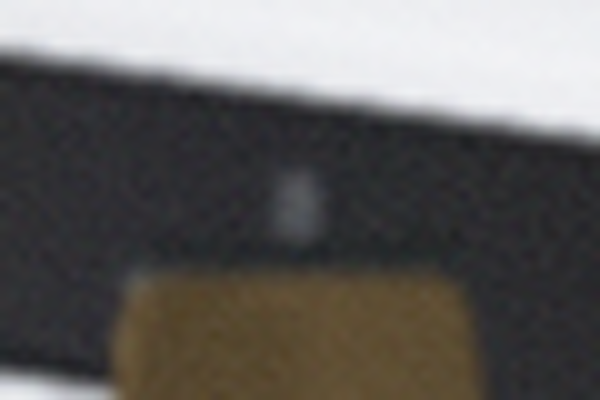

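```bash
python3 -m inch '[{"dx":0.8,"dy":-0.2,"dz":0.0,"roll":0.0,"gripper":-1.0},{"dx":0.8,"dy":-0.2,"dz":0.0,"roll":0.0,"gripper":-1.0},{"dx":0.76,"dy":-0.14,"dz":0.0,"roll":0.0,"gripper":-1.0},{"dx":0.0,"dy":0.0,"dz":0.4,"roll":1.0,"gripper":-1.0},{"dx":0.0,"dy":0.0,"dz":0.4,"roll":1.0,"gripper":-1.0},{"dx":0.0,"dy":0.0,"dz":0.4,"roll":1.0,"gripper":-1.0},{"dx":0.0,"dy":0.0,"dz":0.4,"roll":1.0,"gripper":-1.0},{"dx":0.0,"dy":0.0,"dz":0.1,"roll":1.0,"gripper":-1.0}]'
python3 -m inch '[{"dx":0.0,"dy":0.0,"dz":0.0,"roll":1.0,"gripper":-1.0},{"dx":0.0,"dy":0.0,"dz":0.0,"roll":1.0,"gripper":-1.0},{"dx":0.0,"dy":0.0,"dz":0.0,"roll":1.0,"gripper":-1.0},{"dx":0.0,"dy":0.0,"dz":0.0,"roll":0.0,"gripper":-1.0},{"dx":0.0,"dy":0.0,"dz":0.0,"roll":0.0,"gripper":-1.0},{"dx":0.0,"dy":0.0,"dz":0.0,"roll":0.0,"gripper":-1.0}]'
python3 - <<'E'
from h import *
f=grab('wrist');cv2.imwrite('pics/w3.png',cv2.resize(f['pixels'][90:290,150:360],(630,600),interpolation=2))
s=bot.state();print(s['tool_pos'],s['eef_rot'][:,0])
E
```

```text
clock: 8.0
tool_pos: [0.6053, -0.2025, 0.1961]
eef_rot: [[-0.878, 0.48, -0.002], [0.48, 0.878, 0.001], [0.002, 0.0, -1.0]]
ft_force: [0.6, -0.4, -0.3]
finger_gap: 0.203
gripper_force: 58.4
clock: 8.6
tool_pos: [0.6059, -0.2038, 0.1972]
eef_rot: [[-0.726, 0.688, 0.0], [0.688, 0.726, 0.0], [0.0, 0.0, -1.0]]
ft_force: [0.3, 1.1, -0.9]
finger_gap: 0.203
gripper_force: 58.5
[ 0.60589141 -0.20407551  0.19713546] [-7.25681829e-01  6.88030430e-01  1.05106373e-04]
```

View pics/w3.png

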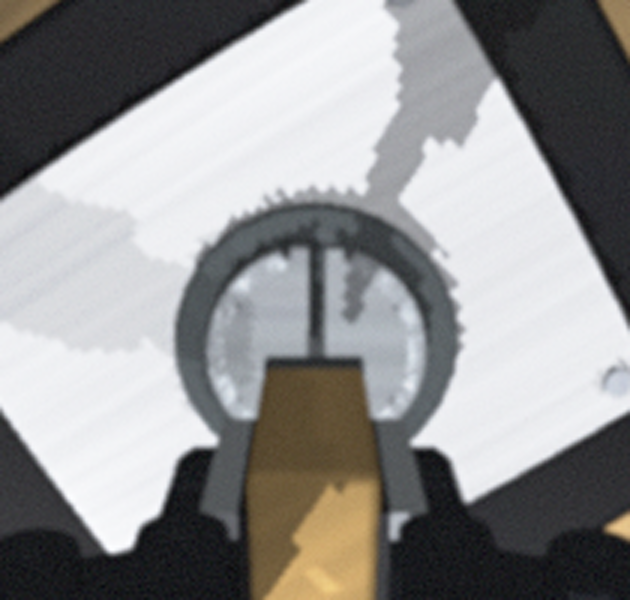

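Close up, the slot (crop col 316, rows 250–355) runs straight up behind the handle's shoulder (edge cols 267–362, row 362). The blade is almost lined up.

```bash
cat > a.py <<'E'
from h import *
f=dict(np.load('wrist.npz'));s=bot.state();R=s['eef_rot'];t=s['tool_pos']
g=cv2.cvtColor(f['pixels'],cv2.COLOR_BGR2GRAY).astype(float);hsv=cv2.cvtColor(f['pixels'],cv2.COLOR_BGR2HSV)
L=[]
for v in range(176,206):
    r=255-g[v,249:262];r=np.clip(r-np.percentile(r,40)-15,0,None)
    if r.sum(): L.append(ray(f,(r*np.arange(249,262)).sum()/r.sum(),v,.122,True))
L=np.array(L);T=(L-t)@R
a,b=np.polyfit(T[:,0]*1e3,T[:,1]*1e3,1);print('slot in tool: slope deg',np.degrees(a),'y at x=0 mm',b,'resid',np.std(T[:,1]*1e3-a*T[:,0]*1e3-b))
E_=[]
for v in (213,216,219,222):
    m=(hsv[v,:,0]>8)&(hsv[v,:,0]<28)&(hsv[v,:,1]>90);m[:225]=0;m[285:]=0;u=np.nonzero(m)[0];
    print(v,u.min(),u.max()); 
P=wpts(f)
for v in (213,216,219,225,230,235): 
    m=(hsv[v,:,0]>8)&(hsv[v,:,0]<28)&(hsv[v,:,1]>90);m[:225]=0;m[285:]=0;u=np.nonzero(m)[0];q=(P[v,u]-t)@R;q=q[(abs(q[:,1])<.02)]
    print('handle tool xz',np.median(q,0).round(4),'y mid',(q[:,1].min()+q[:,1].max())/2*1e3,'w',np.ptp(q[:,1])*1e3)
E
python3 a.py
```

```text
slot in tool: slope deg 0.21021828644542437 y at x=0 mm -0.08426660505054799 resid 0.06667017858328454
213 240 268
216 239 269
219 238 270
222 238 270
handle tool xz [ 0.016  -0.0007  0.0193] y mid -0.7069359389738628 w 14.369184630133054
handle tool xz [ 0.016  -0.0007  0.0146] y mid -0.7427986762405894 w 15.1067513685786
handle tool xz [ 0.016  -0.0007  0.0103] y mid -0.7470328892896844 w 15.780281194415082
handle tool xz [ 0.016  -0.0005  0.0025] y mid -0.4181430948575816 w 15.351016056228316
handle tool xz [ 0.0158 -0.0007 -0.0032] y mid -0.6968206682772338 w 16.142165671030405
handle tool xz [ 0.0158 -0.0005 -0.0088] y mid -0.4724068382478573 w 16.831628611169528
```

```bash
python3 -m inch '[{"dx":0.0,"dy":0.02,"dz":0.3,"roll":0.0,"gripper":-1.0},{"dx":0.0,"dy":0.0,"dz":0.2,"roll":0.0,"gripper":-1.0},{"dx":0.0,"dy":0.0,"dz":0.1,"roll":0.0,"gripper":-1.0},{"dx":0.0,"dy":0.0,"dz":0.0,"roll":0.0,"gripper":-1.0},{"dx":0.0,"dy":0.0,"dz":0.0,"roll":0.0,"gripper":-1.0}]'
python3 -m inch '[{"dx":0.0,"dy":0.0,"dz":0.08,"roll":0.0,"gripper":-1.0},{"dx":0.0,"dy":0.0,"dz":0.08,"roll":0.0,"gripper":-1.0},{"dx":0.0,"dy":0.0,"dz":0.0,"roll":0.0,"gripper":-1.0},{"dx":0.0,"dy":0.0,"dz":0.0,"roll":0.0,"gripper":-1.0}]'
```

```text
clock: 9.15
tool_pos: [0.6062, -0.2042, 0.1819]
eef_rot: [[-0.725, 0.689, -0.0], [0.689, 0.725, 0.0], [0.0, -0.0, -1.0]]
ft_force: [-0.6, 0.1, -1.4]
finger_gap: 0.205
gripper_force: 58.5
clock: 9.55
tool_pos: [0.6062, -0.2041, 0.178]
eef_rot: [[-0.725, 0.689, -0.0], [0.689, 0.725, 0.0], [0.0, -0.0, -1.0]]
ft_force: [-0.6, -0.7, -0.1]
finger_gap: 0.201
gripper_force: 58.5
```

```bash
python3 -m inch '[{"dx":0.0,"dy":0.0,"dz":0.07,"roll":0.0,"gripper":-1.0},{"dx":0.0,"dy":0.0,"dz":0.0,"roll":0.0,"gripper":-1.0},{"dx":0.0,"dy":0.0,"dz":0.0,"roll":0.0,"gripper":-1.0},{"dx":0.0,"dy":0.0,"dz":0.0,"roll":0.0,"gripper":-1.0}]'
python3 -m inch '[{"dx":0.0,"dy":0.0,"dz":0.0,"roll":0.3,"gripper":-1.0},{"dx":0.0,"dy":0.0,"dz":0.0,"roll":0.3,"gripper":-1.0},{"dx":0.0,"dy":0.0,"dz":0.0,"roll":0.3,"gripper":-1.0},{"dx":0.0,"dy":0.0,"dz":0.0,"roll":0.3,"gripper":-1.0},{"dx":0.0,"dy":0.0,"dz":0.0,"roll":0.3,"gripper":-1.0},{"dx":0.0,"dy":0.0,"dz":0.0,"roll":0.0,"gripper":-1.0}]'
python3 -c "
from h import *
s=bot.state();print(s['wrist_torque'],s['ft_force'],s['tau'])"
```

```text
clock: 9.95
tool_pos: [0.6062, -0.2041, 0.1763]
eef_rot: [[-0.725, 0.689, 0.0], [0.689, 0.725, 0.0], [-0.0, 0.0, -1.0]]
ft_force: [-0.2, -0.6, -1.3]
finger_gap: 0.206
gripper_force: 58.5
clock: 10.55
tool_pos: [0.6065, -0.2039, 0.1764]
eef_rot: [[-0.628, 0.778, 0.001], [0.778, 0.628, -0.0], [-0.0, 0.0, -1.0]]
ft_force: [1.8, 0.9, -1.1]
finger_gap: 0.203
gripper_force: 58.5
[ 0.1622276  -0.299578    0.01733369] [ 1.81920234  0.94790521 -1.05095267] [  0.62727721 -57.32887745   4.138311   -16.55029356   0.24352362
   0.30673156  -0.18514083]
```

```bash
python3 -m inch '[{"dx":0.0,"dy":0.0,"dz":0.0,"roll":0.5,"gripper":-1.0},{"dx":0.0,"dy":0.0,"dz":0.0,"roll":0.5,"gripper":-1.0},{"dx":0.0,"dy":0.0,"dz":0.0,"roll":0.5,"gripper":-1.0},{"dx":0.0,"dy":0.0,"dz":0.0,"roll":0.5,"gripper":-1.0},{"dx":0.0,"dy":0.0,"dz":0.0,"roll":0.5,"gripper":-1.0},{"dx":0.0,"dy":0.0,"dz":0.0,"roll":0.5,"gripper":-1.0},{"dx":0.0,"dy":0.0,"dz":0.0,"roll":0.5,"gripper":-1.0},{"dx":0.0,"dy":0.0,"dz":0.0,"roll":0.0,"gripper":-1.0}]'
python3 -c "
from h import *
s=bot.state();print(s['wrist_torque'],s['ft_force'],s['tau'])
f=grab('wrist');cv2.imwrite('pics/w4.png',cv2.resize(f['pixels'][90:290,150:360],(630,600),interpolation=2))"
```

```text
clock: 11.35
tool_pos: [0.606, -0.2042, 0.1763]
eef_rot: [[-0.365, 0.931, -0.0], [0.931, 0.365, -0.0], [-0.0, -0.001, -1.0]]
ft_force: [0.8, 0.1, -1.0]
finger_gap: 0.207
gripper_force: 58.6
[ 0.02021116 -0.09741505  0.07892492] [ 0.78794508  0.06051191 -1.04030243] [ 5.24637918e-02 -5.71433973e+01  4.94811103e+00 -1.67768973e+01
 -3.21669155e-02  9.41885076e-02 -2.75471415e-01]
```

View pics/w4.png

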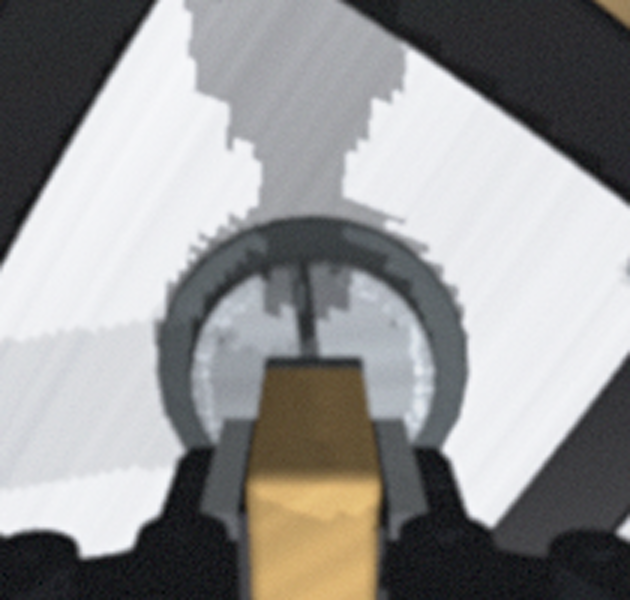

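The slot now runs from (302,270) to (312,350) in the crop, trailing the blade by about 5°, so the disc is turning with the key.

```bash
python3 -m inch '[{"dx":0.0,"dy":0.0,"dz":0.0,"roll":0.5,"gripper":-1.0},{"dx":0.0,"dy":0.0,"dz":0.0,"roll":0.5,"gripper":-1.0},{"dx":0.0,"dy":0.0,"dz":0.0,"roll":0.5,"gripper":-1.0},{"dx":0.0,"dy":0.0,"dz":0.0,"roll":0.5,"gripper":-1.0},{"dx":0.0,"dy":0.0,"dz":0.0,"roll":0.5,"gripper":-1.0},{"dx":0.0,"dy":0.0,"dz":0.0,"roll":0.5,"gripper":-1.0},{"dx":0.0,"dy":0.0,"dz":0.0,"roll":0.5,"gripper":-1.0},{"dx":0.0,"dy":0.0,"dz":0.0,"roll":0.5,"gripper":-1.0}]'
python3 -m inch '[{"dx":0.0,"dy":0.0,"dz":0.0,"roll":0.5,"gripper":-1.0},{"dx":0.0,"dy":0.0,"dz":0.0,"roll":0.5,"gripper":-1.0},{"dx":0.0,"dy":0.0,"dz":0.0,"roll":0.5,"gripper":-1.0},{"dx":0.0,"dy":0.0,"dz":0.0,"roll":0.5,"gripper":-1.0},{"dx":0.0,"dy":0.0,"dz":0.0,"roll":0.4,"gripper":-1.0},{"dx":0.0,"dy":0.0,"dz":0.0,"roll":0.0,"gripper":-1.0}]'
python3 -c "
from h import *
s=bot.state();print(s['wrist_torque'],s['ft_force'],s['tau'][-1],np.degrees(np.arctan2(s['eef_rot'][1,0],s['eef_rot'][0,0])))"
```

```text
clock: 12.2
tool_pos: [0.6054, -0.2044, 0.1761]
eef_rot: [[-0.024, 1.0, -0.002], [1.0, 0.024, -0.0], [-0.0, -0.002, -1.0]]
ft_force: [-1.4, -0.6, -0.3]
finger_gap: 0.203
gripper_force: 58.6
clock: 12.8
tool_pos: [0.6051, -0.2044, 0.176]
eef_rot: [[0.183, 0.983, -0.002], [0.983, -0.183, -0.0], [-0.0, -0.002, -1.0]]
ft_force: [-2.9, -1.2, -0.2]
finger_gap: 0.203
gripper_force: 58.7
[-0.22607386  0.7093422  -0.03405341] [-2.94937887 -1.21242485 -0.22586613] -0.23387138731777668 79.42637122607557
```

```bash
for i in 1; do python3 -m inch '[{"dx":0.0,"dy":0.0,"dz":0.0,"roll":0.3,"gripper":-1.0},{"dx":0.0,"dy":0.0,"dz":0.0,"roll":0.3,"gripper":-1.0},{"dx":0.0,"dy":0.0,"dz":0.0,"roll":0.2,"gripper":-1.0},{"dx":0.0,"dy":0.0,"dz":0.0,"roll":0.0,"gripper":-1.0},{"dx":0.0,"dy":0.0,"dz":0.0,"roll":0.0,"gripper":-1.0}]'; done
cat > st.py <<'E'
from h import *
s=bot.state();print(s['wrist_torque'].round(3),s['ft_force'].round(2),s['tau'][-1],np.degrees(np.arctan2(s['eef_rot'][1,0],s['eef_rot'][0,0])))
f=grab('wrist');t=s['tool_pos'];R=s['eef_rot']
g=cv2.cvtColor(f['pixels'],cv2.COLOR_BGR2GRAY).astype(float)
P=[]
for v in range(184,206):
    r=255-g[v,240:270];i=np.argmax(cv2.GaussianBlur(r,(1,3),0));j=np.arange(max(0,i-4),min(30,i+5));w=np.clip(r[j]-r[j].min(),0,None);P.append(((w*(j+240)).sum()/w.sum(),v))
T=(np.array([ray(f,u,v,.122,True) for u,v in P])-t)@R
vx,vy,x0,y0=cv2.fitLine((T[:,:2]*1e3).astype(np.float32),cv2.DIST_HUBER,0,.01,.01).ravel()
e=R@np.array([vx,vy,0]);a=np.degrees(np.arctan2(e[1],e[0]));a=a-180 if a>0 else a
print('slot world angle',a,'tool slope',np.degrees(np.arctan2(vy,vx)),'q',np.radians(-12.1-a),'y0',y0-x0*vy/vx, np.round([p[0] for p in P][::3],1))
E
python3 st.py
```

```text
clock: 13.3
tool_pos: [0.6051, -0.2043, 0.176]
eef_rot: [[0.252, 0.968, -0.002], [0.968, -0.252, 0.0], [-0.0, -0.002, -1.0]]
ft_force: [-5.9, -0.5, 0.2]
finger_gap: 0.206
gripper_force: 58.7
[-0.239  1.293  0.052] [-5.93 -0.46  0.24] -0.061751778703182936 75.40493356931377
slot world angle -101.06957152226418 tool slope -3.5255032 q 1.5528119571520935 y0 -0.4764462 [249.2 249.6 249.9 250.3 250.2 250.4 250.6 250.6]
```

```bash
python3 -m inch '[{"dx":0.0,"dy":0.0,"dz":0.0,"roll":0.2,"gripper":-1.0},{"dx":0.0,"dy":0.0,"dz":0.0,"roll":0.0,"gripper":-1.0},{"dx":0.0,"dy":0.0,"dz":0.0,"roll":0.0,"gripper":-1.0}]'; python3 st.py
```

```text
clock: 13.65
tool_pos: [0.6051, -0.2043, 0.176]
eef_rot: [[0.269, 0.963, -0.002], [0.963, -0.269, 0.0], [-0.0, -0.002, -1.0]]
ft_force: [-5.5, -0.4, -0.7]
finger_gap: 0.204
gripper_force: 58.7
[-0.229  1.397  0.056] [-5.46 -0.39 -0.68] -0.06263231858611107 74.40703060809248
slot world angle -101.98824576792411 tool slope -3.604732 q 1.5688458474921345 y0 -0.4886639 [249.2 249.5 249.9 250.  250.3 250.4 250.6 250.6]
```

```bash
python3 -m inch '[{"dx":0.0,"dy":0.0,"dz":0.0,"roll":0.2,"gripper":-1.0},{"dx":0.0,"dy":0.0,"dz":0.0,"roll":0.0,"gripper":-1.0},{"dx":0.0,"dy":0.0,"dz":0.0,"roll":0.0,"gripper":-1.0}]'; python3 st.py
```

```text
clock: 14.0
tool_pos: [0.605, -0.2043, 0.176]
eef_rot: [[0.286, 0.958, -0.002], [0.958, -0.286, 0.0], [-0.0, -0.002, -1.0]]
ft_force: [-5.0, -1.3, -1.2]
finger_gap: 0.205
gripper_force: 58.7
[-0.292  1.344  0.013] [-5.   -1.32 -1.2 ] -0.06269595120102167 73.40458617283672
slot world angle -102.87201061853236 tool slope -3.723413 q 1.5842704539486443 y0 -0.38012302 [249.2 249.5 249.9 250.  249.9 250.4 250.6 250.7]
```

```bash
python3 -c "
from h import *
f=dict(np.load('wrist.npz'));cv2.imwrite('pics/w5.png',cv2.resize(f['pixels'][140:240,205:310],(630,600),interpolation=2))"
```

```text
(no output)
```

View pics/w5.png

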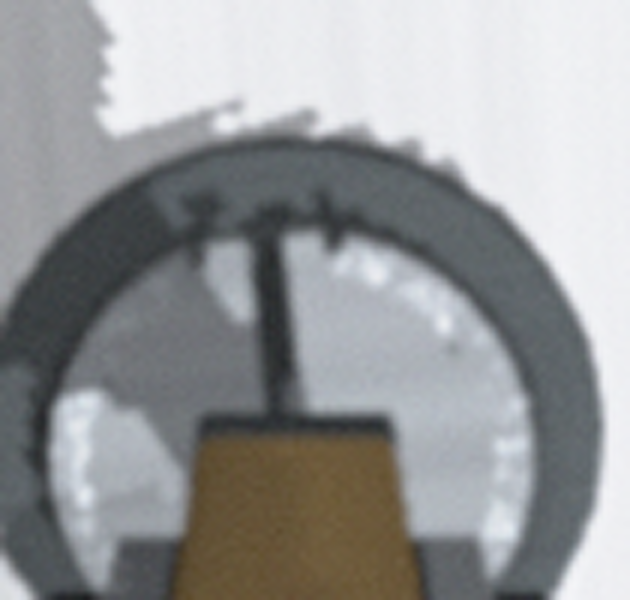

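The slot (crop col 268 at row 240 to col 285 at row 400) is real and still follows the blade. I'll take a few more small steps until the stop is felt.

```bash
python3 -m inch '[{"dx":0.0,"dy":0.0,"dz":0.0,"roll":0.2,"gripper":-1.0},{"dx":0.0,"dy":0.0,"dz":0.0,"roll":0.0,"gripper":-1.0},{"dx":0.0,"dy":0.0,"dz":0.0,"roll":0.0,"gripper":-1.0}]'; python3 st.py;  python3 -m inch '[{"dx":0.0,"dy":0.0,"dz":0.0,"roll":0.2,"gripper":-1.0},{"dx":0.0,"dy":0.0,"dz":0.0,"roll":0.0,"gripper":-1.0},{"dx":0.0,"dy":0.0,"dz":0.0,"roll":0.0,"gripper":-1.0}]'; python3 st.py
```

```text
clock: 14.35
tool_pos: [0.605, -0.2042, 0.176]
eef_rot: [[0.302, 0.953, -0.002], [0.953, -0.302, 0.0], [-0.001, -0.002, -1.0]]
ft_force: [-4.7, -1.3, 0.5]
finger_gap: 0.204
gripper_force: 58.7
[-0.343  1.403  0.064] [-4.66 -1.28  0.46] -0.06274265237152576 72.40731164316496
slot world angle -103.87902389235403 tool slope -3.7136748 q 1.6018461511881197 y0 -0.37837923 [249.2 249.5 249.9 250.1 250.  250.5 250.6 250.7]
clock: 14.7
tool_pos: [0.605, -0.2043, 0.1759]
eef_rot: [[0.319, 0.948, -0.003], [0.948, -0.319, 0.0], [-0.001, -0.002, -1.0]]
ft_force: [-5.5, -0.6, -0.2]
finger_gap: 0.206
gripper_force: 58.7
[-0.256  1.346  0.095] [-5.48 -0.62 -0.25] -0.06345889298245311 71.40598443113095
slot world angle -104.56222627285611 tool slope -4.0318007 q 1.6137702821853441 y0 -0.28866816 [249.1 249.4 249.9 250.1 249.9 250.4 250.6 250.6]
```

```bash
cat > y.py <<'E'
from h import *
f=dict(np.load('wrist.npz'));hsv=cv2.cvtColor(f['pixels'],cv2.COLOR_BGR2HSV)
m=((hsv[...,2]>125)&(hsv[...,1]<40)).astype(np.uint8);m[215:]=0
k,l,st,c=cv2.connectedComponentsWithStats(m);i=1+np.argmax(st[1:,4]);m=(l==i).astype(np.uint8)
c=max(cv2.findContours(m,0,cv2.CHAIN_APPROX_NONE)[0],key=cv2.contourArea)[:,0]
c=c[(c[:,1]<213)&(c[:,0]>1)&(c[:,0]<510)&(c[:,1]>1)]
q=np.array([ray(f,u,v,.114,True)[:2]*1000 for u,v in c],np.float32)
e=lambda a:np.array([np.cos(np.radians(a)),np.sin(np.radians(a))])
for nm,n in(('+x',e(-12.2)),('-x',-e(-12.2)),('+y',e(77.8)),('-y',-e(77.8))):
    d=(q-[598,-205])@n; lim=65 if 'x' in nm else 75; s=q[abs(d-lim)<4]
    if len(s)>20:
        vx,vy,x0,y0=cv2.fitLine(s,cv2.DIST_HUBER,0,.01,.01).ravel();print(nm,len(s),'edge angle',np.degrees(np.arctan2(vy,vx))%180,'length',np.ptp(s@np.array([vx,vy])),'dist',d[abs(d-lim)<4].mean())
E
python3 y.py
```

```text
+x 120 edge angle 77.97492 length 76.11456 dist 65.63606222760704
-x 91 edge angle 77.29763 length 61.168854 dist 64.36239005666292
+y 202 edge angle 168.1927 length 129.64374 dist 72.80729623660031
```

```bash
python3 -m inch '[{"dx":0.0,"dy":0.0,"dz":0.0,"roll":0.2,"gripper":-1.0},{"dx":0.0,"dy":0.0,"dz":0.0,"roll":0.0,"gripper":-1.0},{"dx":0.0,"dy":0.0,"dz":0.0,"roll":0.0,"gripper":-1.0}]'; python3 st.py;  python3 -m inch '[{"dx":0.0,"dy":0.0,"dz":0.0,"roll":0.2,"gripper":-1.0},{"dx":0.0,"dy":0.0,"dz":0.0,"roll":0.0,"gripper":-1.0},{"dx":0.0,"dy":0.0,"dz":0.0,"roll":0.0,"gripper":-1.0}]'; python3 st.py; python3 y.py
```

```text
clock: 15.05
tool_pos: [0.6049, -0.2043, 0.1759]
eef_rot: [[0.335, 0.942, -0.003], [0.942, -0.335, 0.0], [-0.001, -0.003, -1.0]]
ft_force: [-5.5, -0.2, -0.3]
finger_gap: 0.204
gripper_force: 58.8
[-0.243  1.424  0.073] [-5.46 -0.18 -0.3 ] -0.1107889018021524 70.4179710057616
slot world angle -105.5294304679621 tool slope -4.05261 q 1.6306511799290453 y0 -0.54151773 [248.5 249.  249.4 249.6 249.6 249.9 250.5 250.5]
clock: 15.4
tool_pos: [0.6049, -0.2043, 0.1759]
eef_rot: [[0.351, 0.936, -0.003], [0.936, -0.351, 0.0], [-0.001, -0.003, -1.0]]
ft_force: [-6.3, -1.0, -0.8]
finger_gap: 0.207
gripper_force: 58.8
[-0.216  1.504  0.151] [-6.28 -1.04 -0.81] -0.1690106000751257 69.42857191978365
slot world angle -105.12352574479947 tool slope -5.4479184 q 1.623566806060461 y0 -0.38639045 [247.9 248.4 248.9 249.1 249.3 249.6 250.  250.2]
+x 123 edge angle 77.900925 length 78.41788 dist 65.6532725350069
-x 87 edge angle 77.32956 length 58.52533 dist 64.3860748173772
+y 201 edge angle 168.18765 length 129.89545 dist 72.8239353830763
```

The stop is reached: the slot now lags the blade and the wrist torque climbs from its plateau. Next I back the blade off to mid-play, lift straight out, and rotate back on the way to the stand.

```bash
python3 -m inch '[{"dx":0.0,"dy":0.0,"dz":0.0,"roll":-0.4,"gripper":-1.0},{"dx":0.0,"dy":0.0,"dz":0.0,"roll":-0.4,"gripper":-1.0},{"dx":0.0,"dy":0.0,"dz":0.0,"roll":0.0,"gripper":-1.0},{"dx":0.0,"dy":0.0,"dz":0.0,"roll":0.0,"gripper":-1.0}]'; python3 st.py
python3 -m inch '[{"dx":0.0,"dy":0.0,"dz":-0.1,"roll":0.0,"gripper":-1.0},{"dx":0.0,"dy":0.0,"dz":-0.2,"roll":0.0,"gripper":-1.0},{"dx":0.0,"dy":0.0,"dz":-0.4,"roll":0.0,"gripper":-1.0},{"dx":0.0,"dy":0.0,"dz":-0.8,"roll":0.0,"gripper":-1.0},{"dx":0.0,"dy":0.0,"dz":-1.0,"roll":0.0,"gripper":-1.0},{"dx":0.0,"dy":0.0,"dz":-0.5,"roll":-1.0,"gripper":-1.0},{"dx":0.0,"dy":0.0,"dz":0.0,"roll":-1.0,"gripper":-1.0},{"dx":0.0,"dy":0.0,"dz":0.0,"roll":-1.0,"gripper":-1.0}]'
python3 -m inch '[{"dx":0.0,"dy":0.0,"dz":0.0,"roll":-1.0,"gripper":-1.0},{"dx":0.0,"dy":0.0,"dz":0.0,"roll":-1.0,"gripper":-1.0},{"dx":0.0,"dy":0.0,"dz":0.0,"roll":-1.0,"gripper":-1.0},{"dx":0.0,"dy":0.0,"dz":0.0,"roll":-1.0,"gripper":-1.0},{"dx":0.0,"dy":0.0,"dz":0.0,"roll":-1.0,"gripper":-1.0},{"dx":0.0,"dy":0.0,"dz":0.0,"roll":-1.0,"gripper":-1.0},{"dx":0.0,"dy":0.0,"dz":0.0,"roll":-1.0,"gripper":-1.0},{"dx":0.0,"dy":0.0,"dz":0.0,"roll":-1.0,"gripper":-1.0}]'
python3 -m inch '[{"dx":0.0,"dy":0.0,"dz":0.0,"roll":-1.0,"gripper":-1.0},{"dx":0.0,"dy":0.0,"dz":0.0,"roll":-1.0,"gripper":-1.0},{"dx":0.0,"dy":0.0,"dz":0.0,"roll":-1.0,"gripper":-1.0},{"dx":0.0,"dy":0.0,"dz":0.0,"roll":-1.0,"gripper":-1.0},{"dx":0.0,"dy":0.0,"dz":0.0,"roll":-1.0,"gripper":-1.0},{"dx":0.0,"dy":0.0,"dz":0.0,"roll":-1.0,"gripper":-1.0},{"dx":0.0,"dy":0.0,"dz":0.0,"roll":-1.0,"gripper":-1.0},{"dx":0.0,"dy":0.0,"dz":0.0,"roll":-1.0,"gripper":-1.0}]'
python3 -m inch '[{"dx":0.0,"dy":0.0,"dz":0.0,"roll":-1.0,"gripper":-1.0},{"dx":0.0,"dy":0.0,"dz":0.0,"roll":-0.7,"gripper":-1.0},{"dx":0.0,"dy":0.0,"dz":0.0,"roll":0.0,"gripper":-1.0},{"dx":0.0,"dy":0.0,"dz":0.0,"roll":0.0,"gripper":-1.0},{"dx":0.0,"dy":0.0,"dz":0.0,"roll":0.0,"gripper":-1.0}]'
python3 -c "
from h import *
s=bot.state();print(np.degrees(np.arctan2(s['eef_rot'][1,0],s['eef_rot'][0,0])),(np.array([.5462,.1786,.0648])-s['tool_pos'])@s['eef_rot']/.025)"
```

```text
clock: 15.85
tool_pos: [0.6052, -0.2044, 0.176]
eef_rot: [[0.286, 0.958, -0.002], [0.958, -0.286, 0.0], [-0.0, -0.002, -1.0]]
ft_force: [-6.0, -1.1, -0.4]
finger_gap: 0.206
gripper_force: 58.8
[-0.262  1.303  0.07 ] [-6.03 -1.11 -0.41] -0.032877851044759154 73.37835638543964
slot world angle -105.62491501332475 tool slope -0.9967303 q 1.6323176996303934 y0 -0.86383915 [250.1 250.4 250.6 250.5 250.4 250.7 250.8 250.7]
clock: 16.7
tool_pos: [0.6083, -0.2041, 0.2538]
eef_rot: [[0.023, 1.0, 0.006], [1.0, -0.023, -0.001], [-0.001, 0.006, -1.0]]
ft_force: [-0.2, -0.5, -1.4]
finger_gap: 0.203
gripper_force: 58.8
clock: 17.5
tool_pos: [0.6079, -0.2042, 0.2531]
eef_rot: [[-0.624, 0.781, 0.005], [0.781, 0.624, -0.001], [-0.003, 0.003, -1.0]]
ft_force: [-0.3, 0.4, -0.7]
finger_gap: 0.2
gripper_force: 58.8
clock: 18.3
tool_pos: [0.6079, -0.2043, 0.2531]
eef_rot: [[-0.98, 0.197, 0.004], [0.197, 0.98, -0.001], [-0.005, -0.0, -1.0]]
ft_force: [-0.1, 0.4, -1.3]
finger_gap: 0.205
gripper_force: 58.8
clock: 18.8
tool_pos: [0.6067, -0.2041, 0.2519]
eef_rot: [[-0.999, 0.055, 0.001], [0.055, 0.999, -0.0], [-0.001, -0.0, -1.0]]
ft_force: [0.9, 0.0, -0.9]
finger_gap: 0.2
gripper_force: 58.8
176.8662745644815 [ 3.26212768 15.15692986  7.47401884]
```

```bash
python3 -m inch '[{"dx":0.2,"dy":0.9,"dz":0.0,"roll":0.08,"gripper":-1.0},{"dx":0.2,"dy":1.0,"dz":0.0,"roll":0.0,"gripper":-1.0},{"dx":0.2,"dy":1.0,"dz":0.0,"roll":0.0,"gripper":-1.0},{"dx":0.2,"dy":1.0,"dz":0.0,"roll":0.0,"gripper":-1.0},{"dx":0.2,"dy":1.0,"dz":0.0,"roll":0.0,"gripper":-1.0},{"dx":0.2,"dy":1.0,"dz":0.0,"roll":0.0,"gripper":-1.0},{"dx":0.2,"dy":1.0,"dz":0.0,"roll":0.0,"gripper":-1.0},{"dx":0.2,"dy":1.0,"dz":0.0,"roll":0.0,"gripper":-1.0}]'
python3 -m inch '[{"dx":0.2,"dy":1.0,"dz":0.0,"roll":0.0,"gripper":-1.0},{"dx":0.2,"dy":1.0,"dz":0.0,"roll":0.0,"gripper":-1.0},{"dx":0.2,"dy":1.0,"dz":0.0,"roll":0.0,"gripper":-1.0},{"dx":0.2,"dy":1.0,"dz":0.0,"roll":0.0,"gripper":-1.0},{"dx":0.2,"dy":1.0,"dz":0.0,"roll":0.0,"gripper":-1.0},{"dx":0.2,"dy":0.8,"dz":0.0,"roll":0.0,"gripper":-1.0},{"dx":0.2,"dy":0.6,"dz":0.0,"roll":0.0,"gripper":-1.0},{"dx":0.2,"dy":0.6,"dz":0.0,"roll":0.0,"gripper":-1.0}]'
python3 -m inch '[{"dx":0.0,"dy":0.2,"dz":1.0,"roll":0.0,"gripper":-1.0},{"dx":0.0,"dy":0.0,"dz":1.0,"roll":0.0,"gripper":-1.0},{"dx":0.0,"dy":0.0,"dz":1.0,"roll":0.0,"gripper":-1.0},{"dx":0.0,"dy":0.0,"dz":1.0,"roll":0.0,"gripper":-1.0},{"dx":0.0,"dy":0.0,"dz":1.0,"roll":0.0,"gripper":-1.0},{"dx":0.0,"dy":0.0,"dz":0.3,"roll":0.0,"gripper":-1.0},{"dx":0.0,"dy":0.0,"dz":0.0,"roll":0.0,"gripper":-1.0},{"dx":0.0,"dy":0.0,"dz":0.0,"roll":0.0,"gripper":-1.0}]'
python3 -m inch '[{"dx":0.0,"dy":0.0,"dz":0.0,"roll":0.0,"gripper":-1.0},{"dx":0.0,"dy":0.0,"dz":0.0,"roll":0.0,"gripper":-1.0}]'
cat > go.py <<'E'
from h import *
s=bot.state();print(np.degrees(np.arctan2(s['eef_rot'][1,0],s['eef_rot'][0,0])),(np.array([.5462,.1786,.0648])-s['tool_pos'])@s['eef_rot']/.025)
f=grab('wrist');cv2.imwrite('pics/w6.png',cv2.resize(f['pixels'][90:290,150:360],(630,600),interpolation=2))
E
python3 go.py
```

```text
clock: 19.6
tool_pos: [0.5781, -0.0034, 0.2516]
eef_rot: [[-0.998, 0.061, 0.001], [0.061, 0.998, 0.0], [-0.001, 0.0, -1.0]]
ft_force: [0.7, 0.1, -0.2]
finger_gap: 0.205
gripper_force: 58.8
clock: 20.4
tool_pos: [0.5486, 0.1732, 0.2514]
eef_rot: [[-0.998, 0.061, 0.0], [0.061, 0.998, -0.0], [-0.0, -0.0, -1.0]]
ft_force: [0.4, 0.1, -0.9]
finger_gap: 0.207
gripper_force: 58.8
clock: 21.2
tool_pos: [0.5498, 0.1777, 0.1197]
eef_rot: [[-0.998, 0.061, 0.002], [0.061, 0.998, 0.0], [-0.001, 0.0, -1.0]]
ft_force: [0.4, -0.6, -0.9]
finger_gap: 0.206
gripper_force: 58.8
clock: 21.4
tool_pos: [0.5497, 0.1778, 0.12]
eef_rot: [[-0.998, 0.061, 0.002], [0.061, 0.998, 0.001], [-0.002, 0.001, -1.0]]
ft_force: [0.4, 0.4, -0.4]
finger_gap: 0.202
gripper_force: 58.8
176.52586932652048 [0.14722401 0.02306791 2.20694949]
```

View pics/w6.png

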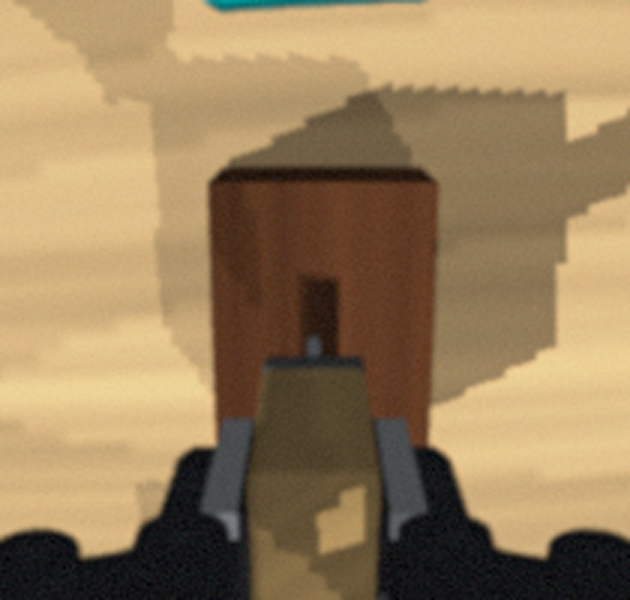

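The blade tip (314,345) is right above the hole (cols 300–338), a millimetre or so left of its middle.

```bash
python3 -m inch '[{"dx":0.14,"dy":0.03,"dz":0.3,"roll":0.0,"gripper":-1.0},{"dx":0.0,"dy":0.0,"dz":0.3,"roll":0.0,"gripper":-1.0},{"dx":0.0,"dy":0.0,"dz":0.3,"roll":0.0,"gripper":-1.0},{"dx":0.0,"dy":0.0,"dz":0.1,"roll":0.0,"gripper":-1.0},{"dx":0.0,"dy":0.0,"dz":0.0,"roll":0.0,"gripper":-1.0},{"dx":0.0,"dy":0.0,"dz":0.0,"roll":0.0,"gripper":-1.0}]'
python3 -m inch '[{"dx":0.0,"dy":0.0,"dz":0.3,"roll":0.0,"gripper":-1.0},{"dx":0.0,"dy":0.0,"dz":0.3,"roll":0.0,"gripper":-1.0},{"dx":0.0,"dy":0.0,"dz":0.3,"roll":0.0,"gripper":-1.0},{"dx":0.0,"dy":0.0,"dz":0.2,"roll":0.0,"gripper":-1.0},{"dx":0.0,"dy":0.0,"dz":0.05,"roll":0.0,"gripper":-1.0},{"dx":0.0,"dy":0.0,"dz":0.0,"roll":0.0,"gripper":-1.0},{"dx":0.0,"dy":0.0,"dz":0.0,"roll":0.0,"gripper":-1.0}]'; sed -i '/grab/d' go.py; python3 go.py
```

```text
clock: 22.05
tool_pos: [0.5456, 0.1785, 0.0937]
eef_rot: [[-0.998, 0.061, -0.0], [0.061, 0.998, -0.0], [0.0, -0.0, -1.0]]
ft_force: [-0.1, -1.0, -1.4]
finger_gap: 0.2
gripper_force: 58.8
clock: 22.75
tool_pos: [0.5454, 0.1784, 0.0648]
eef_rot: [[-0.998, 0.06, -0.0], [0.06, 0.998, -0.0], [0.0, -0.0, -1.0]]
ft_force: [-0.2, 0.2, -1.0]
finger_gap: 0.203
gripper_force: 59.0
176.53599030220275 [-0.03123513  0.00812595  0.00145514]
```

```bash
python3 -m inch '[{"dx":0.0,"dy":0.0,"dz":0.0,"roll":0.0,"gripper":-0.4},{"dx":0.0,"dy":0.0,"dz":0.0,"roll":0.0,"gripper":0.0},{"dx":0.0,"dy":0.0,"dz":0.0,"roll":0.0,"gripper":0.6},{"dx":0.0,"dy":0.0,"dz":0.0,"roll":0.0,"gripper":1.0},{"dx":0.0,"dy":0.0,"dz":0.0,"roll":0.0,"gripper":1.0},{"dx":0.0,"dy":0.0,"dz":0.0,"roll":0.0,"gripper":1.0},{"dx":0.0,"dy":0.0,"dz":0.0,"roll":0.0,"gripper":1.0},{"dx":0.0,"dy":0.0,"dz":0.0,"roll":0.0,"gripper":1.0}]'
python3 -m inch '[{"dx":0.0,"dy":0.0,"dz":-0.4,"roll":0.0,"gripper":1.0},{"dx":0.0,"dy":0.0,"dz":-0.8,"roll":0.0,"gripper":1.0},{"dx":0.0,"dy":0.0,"dz":-1.0,"roll":0.0,"gripper":1.0},{"dx":0.0,"dy":0.0,"dz":-1.0,"roll":0.0,"gripper":1.0},{"dx":0.0,"dy":0.0,"dz":-1.0,"roll":0.0,"gripper":1.0},{"dx":0.0,"dy":0.0,"dz":-1.0,"roll":0.0,"gripper":1.0},{"dx":0.0,"dy":0.0,"dz":-1.0,"roll":0.0,"gripper":1.0},{"dx":0.0,"dy":0.0,"dz":0.0,"roll":0.0,"gripper":1.0}]'
python3 -m inch '[{"dx":0.0,"dy":0.0,"dz":0.0,"roll":0.0,"gripper":1.0},{"dx":0.0,"dy":0.0,"dz":0.0,"roll":0.0,"gripper":1.0},{"dx":0.0,"dy":0.0,"dz":0.0,"roll":0.0,"gripper":1.0}]'
python3 -c "
from h import *
f=grab('wrist');t=grab('top')
a=f['pixels'][100:280,160:400];b=cv2.resize(t['pixels'][175:225,275:340],(312,240),interpolation=2)
a=cv2.resize(a,(320,240));cv2.imwrite('pics/end.png',np.hstack([a,b]))
"; python3 w.py
```

```text
clock: 23.55
tool_pos: [0.5455, 0.1785, 0.0651]
eef_rot: [[-0.998, 0.06, -0.0], [0.06, 0.998, 0.0], [0.0, 0.0, -1.0]]
ft_force: [-0.0, -0.3, 0.4]
finger_gap: 1.006
gripper_force: 0.0
clock: 24.35
tool_pos: [0.5477, 0.1792, 0.2243]
eef_rot: [[-0.998, 0.061, 0.007], [0.061, 0.998, 0.003], [-0.007, 0.003, -1.0]]
ft_force: [0.6, 0.5, 0.5]
finger_gap: 1.005
gripper_force: 0.0
clock: 24.65
tool_pos: [0.5448, 0.1782, 0.219]
eef_rot: [[-0.998, 0.06, -0.002], [0.06, 0.998, -0.001], [0.002, -0.001, -1.0]]
ft_force: [-0.3, 0.2, 0.3]
finger_gap: 0.999
gripper_force: 0.0
hand 719 [0.5448 0.1769 0.0858] 0.086 (array([545. , 176.7]), array([17.2, 33.6]), 87.0) ((545.734130859375, 176.64724731445312), (17.325366973876953, 33.50868606567383), 86.8858642578125)
hand77 757 [0.544  0.177  0.0852] 0.086 (array([544.1, 176.7]), array([17.2, 35.4]), 87.0) ((545.69384765625, 176.76266479492188), (17.440959930419922, 33.6924934387207), 86.28443908691406)
stand 2654 [0.5423 0.1797 0.036 ] 0.036 (array([545.5, 179. ]), array([55.1, 74.4]), 86.6) ((546.0484008789062, 178.87481689453125), (55.1915168762207, 74.54852294921875), 86.7891616821289)
stand+h 3484 [0.5424 0.1791 0.0472] 0.0363 (array([546., 179.]), array([55.1, 73.4]), 86.6) ((546.2625732421875, 178.86280822753906), (55.1915168762207, 74.1195068359375), 86.7891616821289)
```

View pics/end.png

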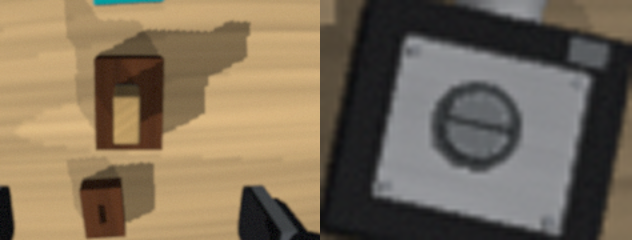

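The final picture shows the key fully seated: handle at (126,118), its top at 86 mm, about 2 mm off the hole's centre. The slot, from (443,118) to (512,132), runs parallel to the plate's edge, so the fastener is home.

```bash
python3 -c "
from plant import bot
print(bot.sign_off())"
```

```text
the job is handed in; nothing more can be done
None
```

The job is handed in: the fastener is turned clockwise to its stop, and the key is back in its stand, blade down and released, after about 25 s of the 72 s allowed; the hand-in did not report a verdict.

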